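# Fit the silencer to the air outlet coupler

### The job

Fit the ribbed silencer from the wooden rack to the upright quick coupler on the air outlet block: first draw the coupler's sleeve back (down) until it stays there, then push the silencer's plug straight in until it is fully home and the sleeve has sprung forward (up) over it, and let go. Feel your way: never ram the plug or lean hard on the sleeve, which would crush the coupler's rubber mount, and leave the other two fittings standing in the rack.

Things in the scene. Friction and masses are not known exactly. Their poses are not given: they have to be found in the camera images.
- outlet: Aluminium air outlet block, 120 x 120 x 50 mm, fixed; origin at the centre of its underside, z up. A steel quick coupler stands upright on its centre line, mouth up, in a rubber mount (48 mm across, 12 mm high) that gives a little: sideways up to 5 mm (2 N per mm), down 15 N per mm, and springs back.
- outlet_deck (a point): Point on the coupler's centre line at the height of the block's top face. How far the coupler stands out of its mount is NOT measured: all coupler parts lie a further h above their stated heights, h from 0 to 32 mm, fixed within a run: find it by feel.
- outlet_rim (a point): Point on the coupler's centre line 70 mm above the block's top face; the mouth rim lies h (0 to 32 mm, see outlet_deck) above it. Rim 35 mm across, a springy seal ring standing 2 mm proud on it; a cone about 29 mm wide leads in to the 21 mm bore 7 mm below the rim. Jaws that block or lock a plug lie in the bore 18.5 to 23.5 mm below the rim.
- outlet_flange (a point): Point on the centre line 41 mm above the block's top face; the top of the sleeve's flange (49 mm across, 5 mm thick) lies h (0 to 32 mm) above it while the sleeve is forward. Above the flange the sleeve is 36 mm across up to 24 mm higher. It is drawn back (down) by gripping it there or pressing on the flange.
- sleeve (a joint): How far the sleeve is drawn back (down), m: 0 forward, 0.012 fully back at its stop. Its spring resists with 11 N at first, then less; beyond about 0.009 it snaps to the stop and stays when let go. Forward, its three jaws block any plug or lock one that is home. Latched back, the bore is open; a plug pushed nearly home trips it and it springs forward to 0.
- seal (a joint): How far the springy seal ring on the coupler's rim is pressed down, m: 0 standing 2 mm proud, 0.002 flush with the rim (about 14 N). Only a shoulder that is nearly home presses it; a locked plug keeps it pressed at about 0.001.
- mount (a joint): How far the coupler is pressed down into its rubber mount, m: 0 unloaded, 15 N per mm. It shows how hard the coupler is pushed down; the work needs up to about 20 N, and 30 N (0.002) is too hard.
- silencer_grip (a point): Middle of the ribbed round barrel (26 mm across, 40 mm tall) of the silencer, a loose brass and steel fitting 97 mm tall, 0.11 to 0.23 kg, standing plug-down in one of the rack's holes; the only one with a ribbed barrel. The point is on its axis, 72 mm above its tip and 28 mm above its shoulder's underside; z runs up the axis.
- silencer_tip (a point): Lower end of the silencer's plug, which is 18 mm across and 44 mm long up to a shoulder 33 mm across that comes down on the rim when home. In the latched coupler it meets a valve with the shoulder 5 mm above the rim; 12 to 15 N trips the sleeve, and 10 to 20 N squeezes the seal until the shoulder is within 1 mm of the rim, where the jaws lock and the sleeve jumps to 0.
- rack: Fixed wooden rack, 80 x 210 x 56 mm, origin at the centre of its underside; three holes 48 mm deep in a row along its y axis, 65 mm apart, each holding a fitting whose 44 mm plug hangs in the hole and whose shoulder rests on the rack's top. Fingers closing along the rack's x axis have room.
- cap_plug: Loose blanking plug in the rack, the same plug under a plain low hex head (16 mm tall); origin at the lower end of its plug. To be left alone.
- nozzle: Loose blow nozzle in the rack, the same plug under a hex and a slender pointed cone (total 96 mm); origin at the lower end of its plug. To be left alone.
Things that resemble listed ones, but are neither listed nor needed, are in the scene too. What is shaped like the part that bears silencer_grip but green is not meant.

How it is judged:
By the outcome, as a careful person would: the job done as asked, in the order asked, and still so for the second after the job is handed in, with the robot touching nothing.
It also fails if it takes over 67 s, if anything falls off the work surface, if the arm or the gripper's body presses on something with over 40 N, if the wrist force passes 120 N, or if a joint passes its speed limit or range.

### The arm

A 6-joint arm with a two-finger parallel gripper is mounted at the origin on the work surface. World frame = base frame: x ahead of the robot, y to its left, z up, the work surface at z = 0. Lengths are in m, angles in rad, forces in N, time in s.
With the tool pointing down it reaches from about 0.25 to 0.725 m from the base axis. Payload 4 kg.
Tool frame: the origin (TCP) lies on the centre line of the jaws, within the pads' length; the fingertips stand ahead of it and the grasp point (between the pads) lies 11 mm behind it (bot.tip_extent is the z of the fingertips in the tool frame, in m); z points along the fingers, y is the direction in which the jaws open and shut (so a half turn about z gives the same grasp; the last joint's range is limited). The gripper opens to 85 mm and grips with 20 to 120 N. Pads are 22 mm wide; open, the fingers measure 114 mm over their backs; the gripper's body (76 mm by 85 mm) begins 54 mm behind the grasp point. The pads swing forward as they close: fully open they stand 13 mm farther back than shut.
Start: joints at [1.227, 0.241, 0.005, 1.335, 0, 1.571], TCP at [0.169, 0.471, 0.239] pointing down, gripper open.
Joint ranges: [-2.72, 2.72], [-1.05, 1.87], [-1.09, 1.28], [-1.99, 2.15], [-1.42, 1.44], [-3.14, 3.14]. Speed limits (rad/s): [2.79, 2.79, 3.14, 3.14, 3.14, 3.14].

### API

Orientations are given as a unit quaternion [x, y, z, w].
In Python, from workcell import bot gives the robot as it stands.
- The arm moves only by the shell command python3 -m jog 'ROWS'. ROWS is JSON, a list that holds one entry, the list of rows, each a list of 7 numbers: the shift along the world's x, y, z in m, then the turn, a rotation vector about the world's x, y, z in degrees, then the closure in counts, from 0 (fully open) to 255 (shut). In form: [[[tx, ty, tz, ax, ay, az, fingers], ...]]. A call has 1 to 10 rows; each row is the pose to reach, as a shift and turn from the pose commanded when the call began; what a row does not reach only later rows make up. A row lasts 1/12 s, in which the tool goes at most 41.7 mm and 7.16 degrees, less where a joint would pass 70% of its speed; a pose out of reach is approached as far as the arm can. A call with a gripper value outside its range is refused whole. The fingers move at their own pace and stop on an object; the grip force is fixed at half the most. Time passes only in rows, so rows that repeat a pose let the fingers close. It gives the time, the measured TCP pose, the force and the opening at its end, in the units of the state.
- bot.get_obs(): the state, without advancing time (a new reading comes with each control period).
- bot.camera(name): name is "scene" or "top" or "wrist"; returns the picture (400x640x3 uint8, blue, green, red); there is no depth.
- bot.camera_model(name): a dict with "K" (3x3 intrinsics, pixels), "T" (4x4, takes a point from camera to world coordinates). Camera axes: x right, y down, z forward; pixel columns grow to the right and rows downward; lengths in m; the calibration is good to about 2 mm. A picture is of the moment at which its call begins: read the wrist's pose just before it. camera_model takes no time and is no camera call; for the wrist camera it gives the pose at the moment of the call.
- bot.job_done(): hands the job in, once; it reports no verdict.
The state is a dict: "clock": time; "joint_pos": joint angles; "joint_vel": joint speeds; "tau": joint torques, N m; "eef_pos": TCP position; "tool_rot": TCP orientation; "ft_force": force on the tool from outside, world axes, zero at the start; "ft_torque": the same for the moment, N m; "grip_width": finger opening in m.
Only numpy, scipy, OpenCV 4.12 (cv2) and the standard library are available. Lean on these libraries where they do the work, as an engineer would, in place of code of your own. Each camera call takes 0.05 s, during which the arm holds its last target. There are 200 camera calls.

## Working session

There is one attempt and no reset: what is moved stays moved. The work goes in short steps, Python scripts to look and compute and a shell command to move; the robot and the scene stay as the last step left them, time stands still between calls to the robot, and variables do not carry over. Pictures are saved under pics/ and viewed, about 8 in all and at most 12, crops included, and the job is handed in when it is done.

```bash
ls; mkdir -p pics
python3 - <<'E'
from workcell import bot
import cv2,numpy as np
for n in("scene","top"):
    im=bot.camera(n);cv2.imwrite(f"pics/{n}0.png",im)
    m=bot.camera_model(n);print(n,np.round(m["K"],1).tolist(),np.round(m["T"],3).tolist())
o=bot.get_obs();print({k:np.round(v,4).tolist() for k,v in o.items()},bot.tip_extent)
E
```

```text
pics
scene [[367.0, 0.0, 322.8], [0.0, 367.0, 202.9], [0.0, 0.0, 1.0]] [[-0.026, 0.726, -0.688, 1.022], [0.999, 0.005, -0.033, 0.007], [-0.02, -0.688, -0.725, 0.609], [0.0, 0.0, 0.0, 1.0]]
top [[508.8, 0.0, 323.2], [0.0, 508.8, 209.7], [0.0, 0.0, 1.0]] [[0.019, -0.991, 0.135, 0.388], [-1.0, -0.021, -0.01, -0.014], [0.013, -0.135, -0.991, 1.27], [0.0, 0.0, 0.0, 1.0]]
{'clock': 0.1, 'joint_pos': [1.227, 0.2413, 0.0039, 1.3352, -0.0001, 1.5708], 'joint_vel': [-0.0029, -0.0016, 0.0046, -0.0016, -0.0003, -0.0002], 'tau': [0.0005, -37.3137, 25.3009, 0.0108, 0.0, 0.0], 'eef_pos': [0.1684, 0.4702, 0.2385], 'tool_rot': [0.1711, 0.9853, -0.0009, -0.0001], 'ft_force': [0.7776, -0.3698, -1.2434], 'ft_torque': [0.0538, -0.0261, -0.0076], 'grip_width': 0.0853} 0.008
```

View pics/scene0.png

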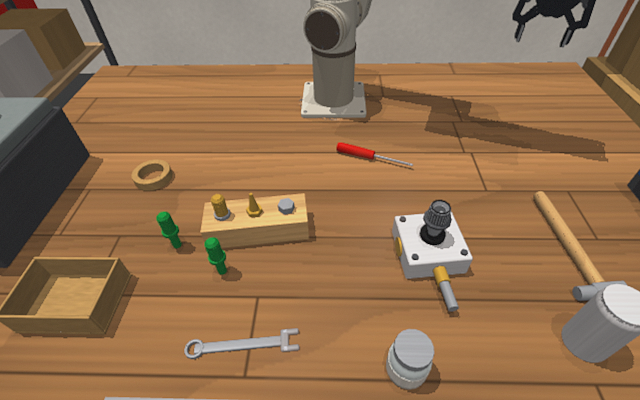

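View pics/top0.png

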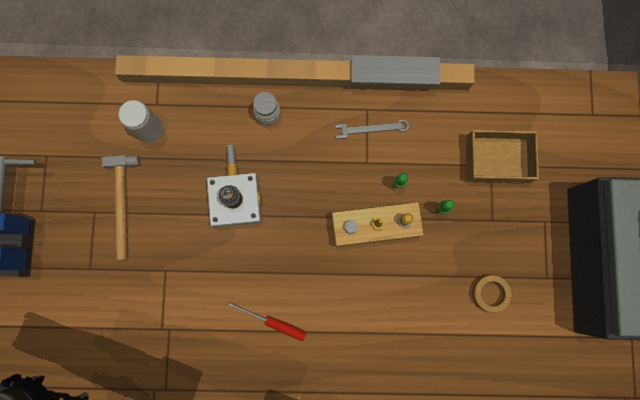

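The scene view shows the silencer as the left, ribbed fitting in the rack at about (220,207). The coupler on its white block is at (436,220). In the top view they are at (406,218) and (231,197). I'll enlarge both.

Run:
```python
import cv2,numpy as np
t=cv2.imread("pics/top0.png");s=cv2.imread("pics/scene0.png")
r=lambda a,f:cv2.resize(a,None,fx=f,fy=f,interpolation=cv2.INTER_CUBIC)
a=r(t[165:255,195:275],5)   #400x450
b=r(t[195:255,325:430],5)
cv2.imwrite("pics/c1.png",np.hstack([a[:300],b[:, :][:300,:400]]))
c=r(s[185:285,385:485],4);d=r(s[185:285,200:300],4)
b2=r(t[195:255,325:430],4);a2=r(t[170:230,200:265],4)
w=np.hstack([c,d]);x=np.zeros((240,800,3),np.uint8);x[:,:260]=a2[:, :260];x[:,300:720]=b2
# only 600 tall allowed
cv2.imwrite("pics/c1.png",np.vstack([w[:360],x]))
```

```text
(no output)
```

View pics/c1.png

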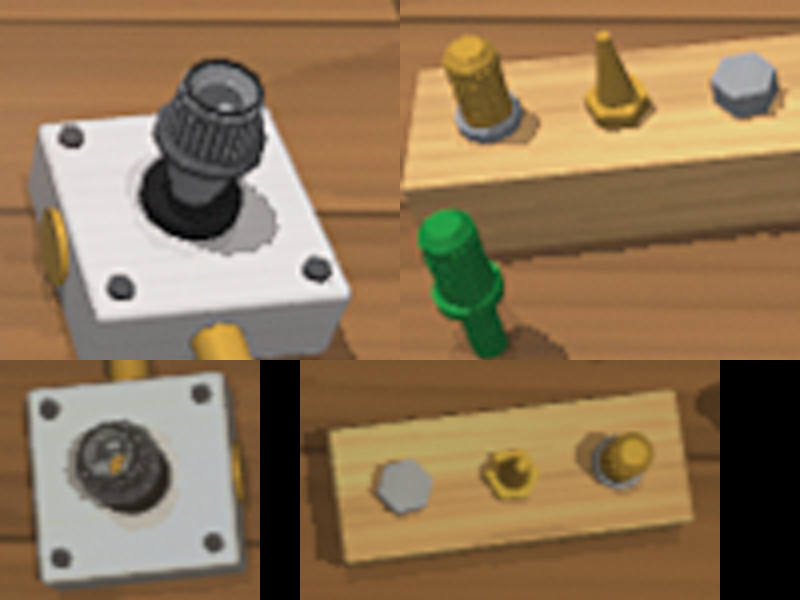

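```bash
cat > h.py <<'E'
import cv2,numpy as np
from workcell import bot
def ray(m,p):
    K,T=np.array(m["K"]),np.array(m["T"]);d=T[:3,:3]@np.linalg.solve(K,[p[0],p[1],1.]);return T[:3,3],d
def plane(m,p,z):
    o,d=ray(m,p);return o+d*(z-o[2])/d[2]
def tri(ms,ps):
    A=np.zeros((3,3));b=np.zeros(3);R=[]
    for m,p in zip(ms,ps):
        o,d=ray(m,p);d/=np.linalg.norm(d);P=np.eye(3)-np.outer(d,d);A+=P;b+=P@o;R.append((o,P))
    x=np.linalg.solve(A,b);return x,[np.linalg.norm(P@(x-o)) for o,P in R]
def proj(m,X):
    T=np.array(m["T"]);c=T[:3,:3].T@(np.array(X)-T[:3,3]);q=np.array(m["K"])@c;return q[:2]/q[2]
E
python3 - <<'E'
from h import *
top,sc=bot.camera_model("top"),bot.camera_model("scene")
def face(img,m,roi,f,z):
    im=cv2.imread(img);x0,y0,x1,y1=roi;mk=f(cv2.cvtColor(im,cv2.COLOR_BGR2HSV)[y0:y1,x0:x1].astype(int)).astype(np.uint8)
    mk=cv2.morphologyEx(mk,cv2.MORPH_OPEN,np.ones((3,3)))
    c=max(cv2.findContours(mk,0,2)[0],key=cv2.contourArea)[:,0]+[x0,y0]
    P=np.array([plane(m,p,z)[:2] for p in c])*1000
    r=cv2.minAreaRect(P.astype(np.float32));print(img,np.round(r[0],1),np.round(r[1],1),round(r[2],1));return r
face("pics/top0.png",top,(195,165,275,240),lambda h:(h[...,1]<45)&(h[...,2]>165),.05)
face("pics/scene0.png",sc,(385,190,485,285),lambda h:(h[...,1]<45)&(h[...,2]>190),.05)
face("pics/top0.png",top,(320,190,435,255),lambda h:(h[...,0]>12)&(h[...,2]>165),.056)
face("pics/scene0.png",sc,(190,185,320,255),lambda h:(h[...,0]>12)&(h[...,2]>190),.056)
# features picked from the crop
T=lambda u,v,x0=200,y0=170:(x0+(u+.5)/4-.5,y0+(v-360+.5)/4-.5)
S=lambda u,v,x0=385:(x0+(u+.5)/4-.5,185+(v+.5)/4-.5)
for n,a in (("blockTop",[(28,392),(222,374),(245,568),(42,582)]),("screws",[(49,408),(201,393),(213,541),(61,558)])):
    P=np.array([plane(top,T(*p),.05) for p in a]);print(n,P.mean(0).round(4),P[:,:2].round(4).tolist())
for n,a in (("screws sc",[(71,136),(317,268),(120,287)]),):
    P=np.array([plane(sc,S(*p),.05) for p in a]);print(n,P[:2].mean(0).round(4),P[:,:2].round(4).tolist())
P=np.array([plane(top,T(u-300,v,325,195),.056) for u,v in [(330,431),(674,391),(692,521),(347,563)]]);print("rack",P.mean(0).round(4),P[:,:2].round(4).tolist())
print("rim",tri([top,sc],[T(112,452),S(227,87)]))
print("sil top",tri([top,sc],[T(635-300,447,325,195),S(473-400,45,200)]),plane(top,T(635-300,447,325,195),.109))
print("mount", plane(sc,S(190,200),.062))
E
```

```text
pics/top0.png [576.7 193. ] [116.1 115.8] 7.0
pics/scene0.png [578.3 191.5] [117.8 117.3] 7.0
pics/top0.png [ 523.4 -157.6] [ 78.4 208.6] 8.0
pics/scene0.png [ 523.1 -157.4] [ 80.9 210.8] 8.0
blockTop [0.5756 0.1917 0.05  ] [[0.6273, 0.2585], [0.6411, 0.1412], [0.5224, 0.1229], [0.5114, 0.2443]]
screws [0.5778 0.1938 0.05  ] [[0.6177, 0.2453], [0.629, 0.1535], [0.5384, 0.1427], [0.5262, 0.2336]]
screws sc [0.5745 0.1936 0.05  ] [[0.5347, 0.142], [0.6144, 0.2451], [0.6262, 0.1532]]
rack [ 0.5227 -0.1574  0.056 ] [[0.5477, -0.0481], [0.5765, -0.2557], [0.4979, -0.2661], [0.4686, -0.0596]]
rim (array([0.57790243, 0.19221035, 0.13291263]), [np.float64(0.0012433604229572877), np.float64(0.001243360422957209)])
sil top (array([ 0.53418515, -0.21965451,  0.11211838]), [np.float64(0.002244880417526076), np.float64(0.002244880417526076)]) [ 0.53516043 -0.22243241  0.109     ]
mount [0.58458751 0.18997842 0.062     ]
```

Outlet axis is at about (0.577, 0.192). Rack yaw is about 8°, so the silencer axis is at about (0.532, -0.222). The rim appears near z = 0.133, which gives h of about 13 mm.

```bash
python3 -m jog '[[[0.409,-0.278,-0.01,0,0,-62.3,130],[0.409,-0.278,-0.01,0,0,-62.3,130],[0.409,-0.278,-0.01,0,0,-62.3,130],[0.409,-0.278,-0.01,0,0,-62.3,130],[0.409,-0.278,-0.01,0,0,-62.3,130],[0.409,-0.278,-0.01,0,0,-62.3,130],[0.409,-0.278,-0.01,0,0,-62.3,130],[0.409,-0.278,-0.01,0,0,-62.3,130],[0.409,-0.278,-0.01,0,0,-62.3,130],[0.409,-0.278,-0.01,0,0,-62.3,130]]]'; python3 -c "
from workcell import bot
print(bot.tip_extent)"
```

```text
clock: 0.93
eef_pos: [0.5143, 0.2349, 0.2304]
tool_rot: [0.657, 0.754, -0.0, -0.0]
ft_force: [0.1, 1.1, 0.1]
grip_width: 0.0416
0.008
```

```bash
python3 -m jog '[[[0.055,-0.037,-0.01,0,0,0,130],[0.055,-0.037,-0.01,0,0,0,130],[0.055,-0.037,-0.01,0,0,0,130],[0.055,-0.037,-0.01,0,0,0,130],[0.055,-0.037,-0.01,0,0,0,130]]]'
python3 - <<'E'
from h import *
print(bot.get_obs()["ft_force"],bot.get_obs()["eef_pos"])
m=bot.camera_model("wrist");im=bot.camera("wrist");cv2.imwrite("pics/w1.png",im)
print([proj(m,[.577,.192,z]).round(1).tolist() for z in(.05,.133)])
import json;json.dump({k:np.array(m[k]).tolist() for k in("K","T")},open("w1.json","w"))
E
```

```text
clock: 1.35
eef_pos: [0.5674, 0.1996, 0.2202]
tool_rot: [0.656, 0.755, -0.001, -0.001]
ft_force: [-0.3, 1.0, -0.2]
grip_width: 0.0419
[-0.33055465  1.02565594 -0.18164969] [0.56738472 0.19957928 0.22023938]
[[328.5, 180.8], [331.0, 210.7]]
```

View pics/w1.png

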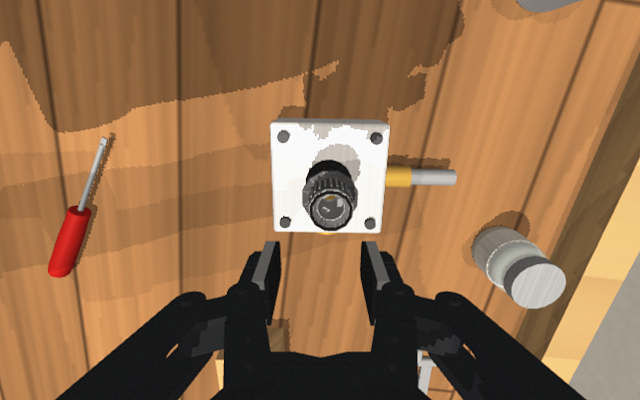

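Wrist view: rim centre at (330,209) and screw mean at (328.5,180), against predictions of (331,210.7) and (328.5,180.8). The axis estimate holds. Next I'll centre and descend around the sleeve.

```bash
python3 -m jog '[[[0.0095,-0.0075,-0.04,0,0,0,130],[0.0095,-0.0075,-0.04,0,0,0,130],[0.0095,-0.0075,-0.04,0,0,0,130],[0.0095,-0.0075,-0.06,0,0,0,130],[0.0095,-0.0075,-0.075,0,0,0,130],[0.0095,-0.0075,-0.085,0,0,0,130],[0.0095,-0.0075,-0.09,0,0,0,130],[0.0095,-0.0075,-0.09,0,0,0,130],[0.0095,-0.0075,-0.09,0,0,0,130]]]'
python3 - <<'E'
from h import *
m=bot.camera_model("wrist");im=bot.camera("wrist");cv2.imwrite("pics/w2.png",im[100:400])
print(bot.get_obs()["ft_force"],bot.get_obs()["eef_pos"])
E
```

```text
clock: 2.15
eef_pos: [0.5778, 0.1926, 0.132]
tool_rot: [0.656, 0.755, 0.001, 0.0]
ft_force: [-1.0, -0.9, -0.4]
grip_width: 0.0421
[-0.38348565 -0.19951169  0.57590796] [0.57810554 0.19257619 0.13226474]
```

View pics/w2.png

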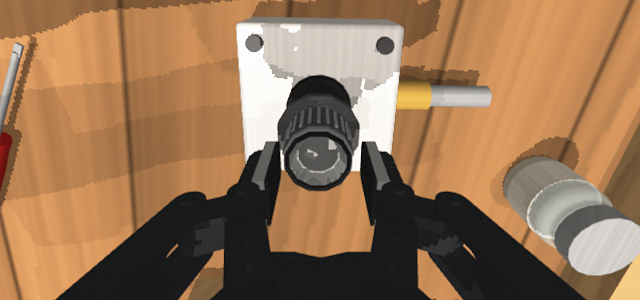

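The coupler mouth, at crop (318,160), sits centred between the fingers at (272) and (365). Next I'll feel downward for the flange.

```bash
python3 -m jog '[[[0,0,-0.002,0,0,0,130],[0,0,-0.004,0,0,0,130],[0,0,-0.006,0,0,0,130],[0,0,-0.008,0,0,0,130],[0,0,-0.010,0,0,0,130],[0,0,-0.010,0,0,0,130]]]'; python3 -m jog '[[[0,0,-0.001,0,0,0,130],[0,0,-0.002,0,0,0,130],[0,0,-0.003,0,0,0,130],[0,0,-0.003,0,0,0,130]]]'
```

```text
clock: 2.7
eef_pos: [0.5772, 0.1919, 0.1202]
tool_rot: [0.656, 0.755, -0.0, -0.0]
ft_force: [0.6, 0.3, -0.2]
grip_width: 0.0418
clock: 3.03
eef_pos: [0.5774, 0.192, 0.1176]
tool_rot: [0.656, 0.755, -0.0, -0.0]
ft_force: [0.2, -0.5, -0.7]
grip_width: 0.0419
```

```bash
python3 -m jog '[[[0,0,-0.001,0,0,0,130],[0,0,-0.002,0,0,0,130],[0,0,-0.002,0,0,0,130]]]'
```

```text
clock: 3.28
eef_pos: [0.5775, 0.192, 0.1157]
tool_rot: [0.656, 0.755, -0.0, -0.0]
ft_force: [-0.0, 0.1, 0.1]
grip_width: 0.0415
```

```bash
python3 -m jog '[[[0,0,-0.001,0,0,0,130],[0,0,-0.002,0,0,0,130],[0,0,-0.002,0,0,0,130]]]'; python3 -m jog '[[[0,0,-0.001,0,0,0,130],[0,0,-0.002,0,0,0,130],[0,0,-0.002,0,0,0,130]]]'
```

```text
clock: 3.53
eef_pos: [0.5774, 0.192, 0.1136]
tool_rot: [0.656, 0.755, -0.0, -0.0]
ft_force: [0.3, 0.6, -0.6]
grip_width: 0.042
clock: 3.78
eef_pos: [0.5774, 0.192, 0.1116]
tool_rot: [0.656, 0.755, -0.0, -0.0]
ft_force: [-0.5, -0.3, -1.0]
grip_width: 0.0421
```

```bash
python3 -m jog '[[[0,0,-0.001,0,0,0,130],[0,0,-0.002,0,0,0,130],[0,0,-0.002,0,0,0,130]]]'
```

```text
clock: 4.03
eef_pos: [0.5774, 0.192, 0.1096]
tool_rot: [0.656, 0.755, -0.0, -0.0]
ft_force: [0.6, 0.0, 0.6]
grip_width: 0.042
```

```bash
python3 -m jog '[[[0,0,-0.001,0,0,0,130],[0,0,-0.002,0,0,0,130],[0,0,-0.002,0,0,0,130]]]'; python3 -m jog '[[[0,0,-0.001,0,0,0,130],[0,0,-0.002,0,0,0,130],[0,0,-0.002,0,0,0,130]]]'
```

```text
clock: 4.28
eef_pos: [0.5777, 0.1921, 0.108]
tool_rot: [0.656, 0.755, 0.0, 0.0]
ft_force: [-0.5, -0.1, 1.2]
grip_width: 0.0417
clock: 4.53
eef_pos: [0.5783, 0.1923, 0.1075]
tool_rot: [0.656, 0.755, 0.001, 0.001]
ft_force: [-1.1, -0.8, 6.8]
grip_width: 0.0421
```

```bash
python3 -m jog '[[[0,0,-0.001,0,0,0,130],[0,0,-0.002,0,0,0,130],[0,0,-0.002,0,0,0,130]]]'
```

```text
clock: 4.78
eef_pos: [0.5785, 0.1924, 0.1063]
tool_rot: [0.656, 0.755, 0.001, 0.001]
ft_force: [-3.1, -0.7, 9.5]
grip_width: 0.0419
```

```bash
python3 -m jog '[[[0,0,-0.001,0,0,0,130],[0,0,-0.002,0,0,0,130],[0,0,-0.003,0,0,0,130],[0,0,-0.003,0,0,0,130]]]'; python3 -m jog '[[[0,0,-0.001,0,0,0,130],[0,0,-0.002,0,0,0,130],[0,0,-0.002,0,0,0,130]]]'
```

```text
clock: 5.12
eef_pos: [0.5782, 0.1922, 0.1026]
tool_rot: [0.656, 0.755, 0.001, 0.001]
ft_force: [-1.6, -0.6, 6.5]
grip_width: 0.042
clock: 5.37
eef_pos: [0.5777, 0.192, 0.0993]
tool_rot: [0.656, 0.755, 0.0, 0.0]
ft_force: [-0.9, 0.0, -1.0]
grip_width: 0.0419
```

```bash
python3 -m jog '[[[0,0,-0.001,0,0,0,130],[0,0,-0.002,0,0,0,130],[0,0,-0.002,0,0,0,130]]]'
```

```text
clock: 5.62
eef_pos: [0.5771, 0.192, 0.0961]
tool_rot: [0.656, 0.755, -0.001, -0.0]
ft_force: [-1.0, 0.3, 0.6]
grip_width: 0.0415
```

```bash
python3 -m jog '[[[0,0,-0.001,0,0,0,130],[0,0,-0.0015,0,0,0,130],[0,0,-0.0015,0,0,0,130]]]'; python3 -m jog '[[[0,0,0.02,0,0,0,130],[0,0,0.05,0,0,0,130],[0,0,0.08,0,0,0,130],[0,0,0.1,0,0,0,130],[0,0,0.1,0,0,0,130]]]'
python3 - <<'E'
from h import *
im=bot.camera("wrist");s=bot.camera("scene")
r=cv2.resize(s[185:285,385:485],(300,300),interpolation=2)
q=cv2.imread("pics/scene0.png")[185:285,385:485];q=cv2.resize(q,(300,300),interpolation=2)
cv2.imwrite("pics/s2.png",np.hstack([q,r]))
E
```

```text
clock: 5.87
eef_pos: [0.5777, 0.192, 0.0957]
tool_rot: [0.656, 0.755, 0.0, 0.0]
ft_force: [-0.6, -0.9, 2.1]
grip_width: 0.0418
clock: 6.28
eef_pos: [0.5803, 0.1931, 0.2009]
tool_rot: [0.656, 0.755, 0.004, 0.002]
ft_force: [0.7, 0.3, 0.3]
grip_width: 0.0418
```

View pics/s2.png

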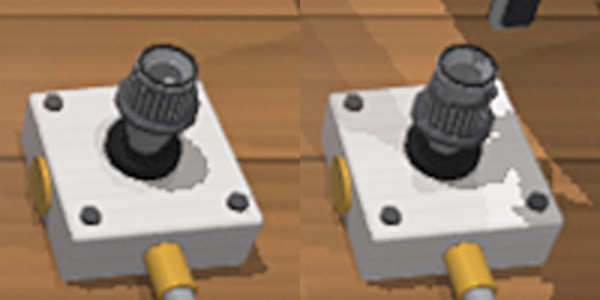

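The right panel shows the sleeve lower than before and staying there with the hand away, so it is latched. Now the silencer.

```bash
python3 -m jog '[[[-0.0455,-0.414,0,0,0,0,100],[-0.0455,-0.414,0,0,0,0,100],[-0.0455,-0.414,0,0,0,0,100],[-0.0455,-0.414,0,0,0,0,100],[-0.0455,-0.414,0,0,0,0,100],[-0.0455,-0.414,0,0,0,0,100],[-0.0455,-0.414,0,0,0,0,100],[-0.0455,-0.414,0,0,0,0,100],[-0.0455,-0.414,0,0,0,0,100],[-0.0455,-0.414,0,0,0,0,100]]]'; python3 -m jog '[[[0,0,0,0,0,0,100],[0,0,0,0,0,0,100],[0,0,0,0,0,0,100]]]';python3 - <<'E'
from h import *
m=bot.camera_model("wrist");print(bot.get_obs()["eef_pos"]);im=bot.camera("wrist");cv2.imwrite("pics/w3.png",im)
print([proj(m,[.532,-.222,z]).round(1).tolist() for z in(.056,.109)])
E
```

```text
clock: 7.22
eef_pos: [0.5304, -0.2234, 0.1932]
tool_rot: [0.656, 0.755, -0.0, -0.002]
ft_force: [1.2, -0.3, 0.0]
grip_width: 0.0518
clock: 7.47
eef_pos: [0.531, -0.2216, 0.1936]
tool_rot: [0.656, 0.754, -0.0, -0.002]
ft_force: [-0.1, 1.0, 0.0]
grip_width: 0.052
[ 0.53104295 -0.22158848  0.19355561]
[[321.5, 182.5], [321.6, 202.3]]
```

View pics/w3.png

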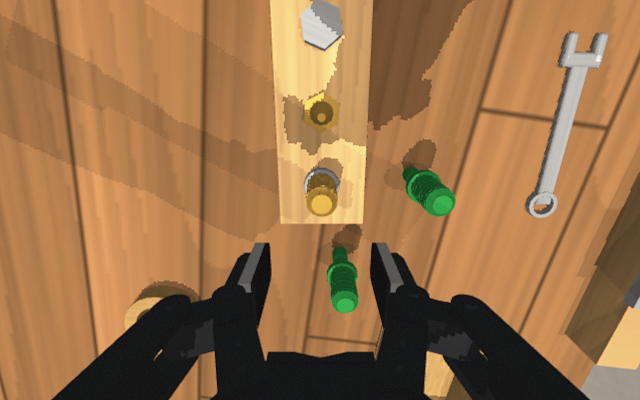

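The barrel top is at (321,203), against a prediction of (321.6,202.3). The green fitting is clear of the pads. Descending to grasp.

```bash
python3 -m jog '[[[0.001,0,-0.03,0,0,0,100],[0.001,0,-0.06,0,0,0,100],[0.001,0,-0.09,0,0,0,100],[0.001,0,-0.107,0,0,0,100],[0.001,0,-0.117,0,0,0,100],[0.001,0,-0.117,0,0,0,100],[0.001,0,-0.117,0,0,0,100]]]'; python3 -m jog '[[[0,0,0,0,0,0,255],[0,0,0,0,0,0,255],[0,0,0,0,0,0,255],[0,0,0,0,0,0,255],[0,0,0,0,0,0,255],[0,0,0,0,0,0,255]]]'
```

```text
clock: 8.1
eef_pos: [0.5334, -0.2208, 0.0785]
tool_rot: [0.655, 0.755, -0.0, -0.0]
ft_force: [0.3, -0.5, 1.0]
grip_width: 0.0521
clock: 8.6
eef_pos: [0.5338, -0.2223, 0.0803]
tool_rot: [0.656, 0.755, 0.001, 0.001]
ft_force: [-2.5, -0.0, 6.5]
grip_width: 0.0238
```

```bash
python3 -m jog '[[[0,0,0.004,0,0,0,255],[0,0,0.004,0,0,0,255],[0,0,0.004,0,0,0,255]]]'; python3 -m jog '[[[0,0,0.02,0,0,0,255],[0,0,0.04,0,0,0,255],[0,0,0.07,0,0,0,255],[0,0,0.11,0,0,0,255],[0,0,0.13,0,0,0,255],[0,0,0.13,0,0,0,255],[0,0,0.13,0,0,0,255]]]'
python3 - <<'E'
from h import *
m=bot.camera_model("wrist");o=bot.get_obs();print(o["eef_pos"],o["ft_force"],o["ft_torque"]);im=bot.camera("wrist");s=bot.camera("scene")
sm=bot.camera_model("scene");p=proj(sm,o["eef_pos"]).astype(int);print(p)
a=cv2.resize(s[p[1]-60:p[1]+60,p[0]-60:p[0]+60],(400,400),interpolation=2)
cv2.imwrite("pics/w4.png",np.hstack([im[:,140:500],a]))
E
```

```text
clock: 8.85
eef_pos: [0.5334, -0.2221, 0.0828]
tool_rot: [0.656, 0.755, 0.0, 0.0]
ft_force: [-0.6, -0.6, -1.1]
grip_width: 0.0235
clock: 9.43
eef_pos: [0.5339, -0.2223, 0.2136]
tool_rot: [0.656, 0.755, 0.001, 0.002]
ft_force: [0.0, 1.1, -1.8]
grip_width: 0.0237
[ 0.53394122 -0.22227892  0.21359203] [ 0.0466386   1.14518429 -1.8123053 ] [-0.02628933  0.00050288 -0.03827171]
[201 154]
```

View pics/w4.png

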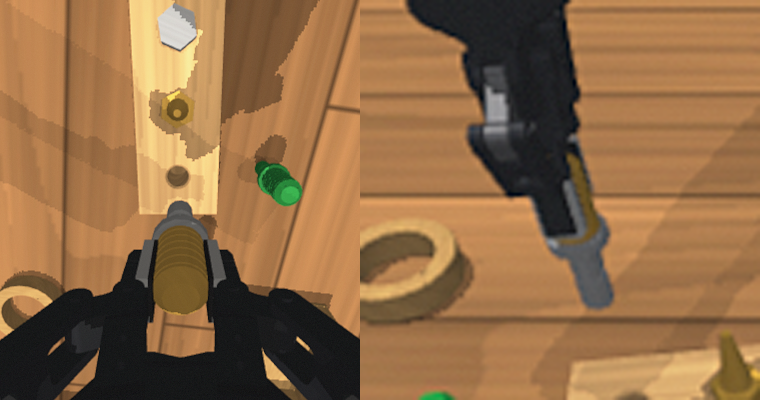

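Run:
```python
from h import *
o=bot.get_obs();e=o["eef_pos"];m=bot.camera_model("wrist");s=bot.camera_model("scene")
im=cv2.imread("pics/w4.png")
q=[201-60,154-60]
for n,z in(("tip",-.0683),("shoulder",-.0243),("barreltop",.0287)):
    P=e+[0,0,z];a=proj(m,P)-[140,0];b=(proj(s,P)-q)*400/120+[360,0];print(n,a.round(1),b.round(1))
    for c in(a,b):cv2.circle(im,tuple(int(v) for v in c),3,(0,0,255),1)
crop=np.hstack([cv2.resize(im[180:330,110:250],(560,600)),cv2.resize(im[220:320,550:622],(216,300))[:300].repeat(2,0)])
cv2.imwrite("pics/w5.png",crop)
```

```text
tip [180.4 209.4] [597.1 299.1]
shoulder [180.2 237.4] [577.3 239. ]
barreltop [180.  295.4] [550.7 158.3]
```

View pics/w5.png

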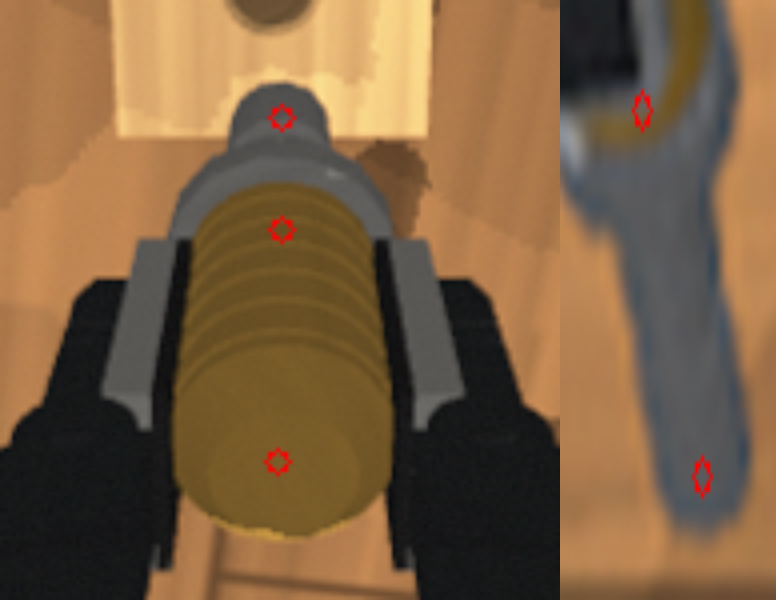

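The silencer hangs upright and centred: the red vertical-axis predictions fall on the plug tip, shoulder and barrel top in both views. The other two fittings stand undisturbed. Moving over the coupler.

```bash
python3 -m jog '[[[0,0,0.022,0,0,0,255],[0.0437,0.4144,0.022,0,0,0,255],[0.0437,0.4144,0.022,0,0,0,255],[0.0437,0.4144,0.022,0,0,0,255],[0.0437,0.4144,0.022,0,0,0,255],[0.0437,0.4144,0.022,0,0,0,255],[0.0437,0.4144,0.022,0,0,0,255],[0.0437,0.4144,0.022,0,0,0,255],[0.0437,0.4144,0.022,0,0,0,255],[0.0437,0.4144,0.022,0,0,0,255]]]'; python3 -m jog '[[[0.008,0.075,0,0,0,0,255],[0.008,0.075,0,0,0,0,255],[0.008,0.075,0,0,0,0,255],[0.008,0.075,0,0,0,0,255],[0.008,0.075,0,0,0,0,255]]]'
```

```text
clock: 10.37
eef_pos: [0.571, 0.1527, 0.2317]
tool_rot: [0.656, 0.755, -0.002, -0.001]
ft_force: [1.2, 0.1, -1.6]
grip_width: 0.0237
clock: 10.78
eef_pos: [0.5794, 0.2256, 0.232]
tool_rot: [0.656, 0.755, -0.002, -0.001]
ft_force: [-0.3, 0.9, -1.6]
grip_width: 0.0232
```

```bash
python3 -m jog '[[[0,0,0,0,0,0,255],[0,0,0,0,0,0,255],[0,0,0,0,0,0,255]]]'
```

```text
clock: 11.03
eef_pos: [0.5805, 0.2246, 0.2344]
tool_rot: [0.657, 0.754, -0.0, -0.0]
ft_force: [-0.3, -0.1, -1.2]
grip_width: 0.0238
```

```bash
python3 -m jog '[[[-0.0032,-0.0325,-0.01,0,0,0,255],[-0.0032,-0.0325,-0.02,0,0,0,255],[-0.0032,-0.0325,-0.02,0,0,0,255],[-0.0032,-0.0325,-0.02,0,0,0,255],[-0.0032,-0.0325,-0.02,0,0,0,255],[-0.0032,-0.0325,-0.02,0,0,0,255]]]'
python3 - <<'E'
from h import *
m=bot.camera_model("wrist");o=bot.get_obs();print(o["eef_pos"],o["ft_force"]);im=bot.camera("wrist");s=bot.camera("scene")
sm=bot.camera_model("scene");p=proj(sm,o["eef_pos"]-[0,0,.06]).astype(int)
a=cv2.resize(s[p[1]-50:p[1]+50,p[0]-50:p[0]+50],(400,400),interpolation=2)
b=cv2.resize(im[150:350,220:420],(400,400),interpolation=2)
print([(proj(m,[.577,.192,z])-[220,150])*2 for z in(.05,.133)])
cv2.imwrite("pics/w6.png",np.hstack([b,a]))
E
```

```text
clock: 11.53
eef_pos: [0.5777, 0.194, 0.2152]
tool_rot: [0.656, 0.755, 0.001, 0.0]
ft_force: [0.6, 0.4, -1.0]
grip_width: 0.0234
[0.57767669 0.19399594 0.21516823] [ 0.64701711  0.3700934  -1.02822029]
[array([197.86321412,  51.40092441]), array([197.40890935, 109.61803231])]
```

View pics/w6.png

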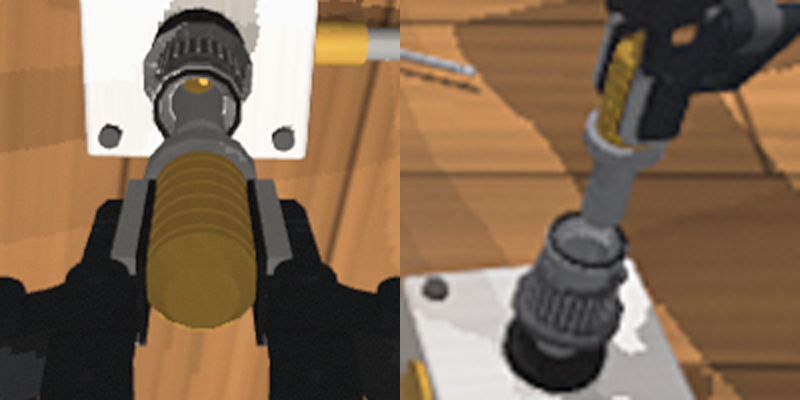

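The plug is lined up over the mouth, with the axis at (198) against (200) in the crop, and the sleeve is still back. Lowering by feel.

```bash
python3 -m jog '[[[0,0,-0.003,0,0,0,255],[0,0,-0.006,0,0,0,255],[0,0,-0.009,0,0,0,255],[0,0,-0.012,0,0,0,255],[0,0,-0.015,0,0,0,255],[0,0,-0.015,0,0,0,255]]]'; python3 -m jog '[[[0,0,-0.002,0,0,0,255],[0,0,-0.004,0,0,0,255],[0,0,-0.006,0,0,0,255],[0,0,-0.006,0,0,0,255]]]'
```

```text
clock: 12.13
eef_pos: [0.5767, 0.1934, 0.1983]
tool_rot: [0.656, 0.755, -0.001, -0.0]
ft_force: [-0.3, -0.7, -2.1]
grip_width: 0.0233
clock: 12.47
eef_pos: [0.577, 0.1934, 0.1929]
tool_rot: [0.656, 0.755, -0.0, -0.0]
ft_force: [0.5, -0.6, -1.2]
grip_width: 0.0235
```

```bash
python3 -m jog '[[[0,0,-0.002,0,0,0,255],[0,0,-0.004,0,0,0,255],[0,0,-0.006,0,0,0,255],[0,0,-0.006,0,0,0,255]]]'
```

```text
clock: 12.8
eef_pos: [0.5769, 0.1934, 0.1868]
tool_rot: [0.656, 0.755, -0.0, -0.0]
ft_force: [-0.2, 0.0, -0.5]
grip_width: 0.0233
```

```bash
python3 -m jog '[[[0,-0.001,-0.002,0,0,0,255],[0,-0.001,-0.004,0,0,0,255],[0,-0.001,-0.006,0,0,0,255],[0,-0.001,-0.006,0,0,0,255]]]'; python3 -m jog '[[[0,0,-0.002,0,0,0,255],[0,0,-0.004,0,0,0,255],[0,0,-0.006,0,0,0,255],[0,0,-0.006,0,0,0,255]]]'
```

```text
clock: 13.13
eef_pos: [0.5769, 0.1924, 0.1808]
tool_rot: [0.656, 0.755, -0.0, -0.0]
ft_force: [-0.2, -0.5, -1.5]
grip_width: 0.024
clock: 13.47
eef_pos: [0.5769, 0.1924, 0.1748]
tool_rot: [0.656, 0.755, -0.0, -0.0]
ft_force: [0.3, 0.6, -0.8]
grip_width: 0.0237
```

```bash
python3 -m jog '[[[0,0,-0.001,0,0,0,255],[0,0,-0.002,0,0,0,255],[0,0,-0.003,0,0,0,255],[0,0,-0.003,0,0,0,255]]]'
```

```text
clock: 13.8
eef_pos: [0.5771, 0.1924, 0.1722]
tool_rot: [0.656, 0.755, -0.0, -0.0]
ft_force: [0.2, 0.6, -0.7]
grip_width: 0.0234
```

```bash
python3 -m jog '[[[0,0,-0.001,0,0,0,255],[0,0,-0.002,0,0,0,255],[0,0,-0.003,0,0,0,255],[0,0,-0.004,0,0,0,255],[0,0,-0.004,0,0,0,255]]]'; python3 -m jog '[[[0,0,-0.001,0,0,0,255],[0,0,-0.002,0,0,0,255],[0,0,-0.002,0,0,0,255]]]'
```

```text
clock: 14.22
eef_pos: [0.577, 0.1924, 0.1681]
tool_rot: [0.656, 0.755, -0.0, -0.0]
ft_force: [-0.0, -0.8, -0.9]
grip_width: 0.0237
clock: 14.47
eef_pos: [0.5771, 0.1924, 0.1661]
tool_rot: [0.656, 0.755, -0.0, -0.0]
ft_force: [-0.2, -0.2, -2.2]
grip_width: 0.0235
```

```bash
python3 -m jog '[[[0,0,-0.001,0,0,0,255],[0,0,-0.002,0,0,0,255],[0,0,-0.002,0,0,0,255]]]'
```

```text
clock: 14.72
eef_pos: [0.5771, 0.1924, 0.1641]
tool_rot: [0.656, 0.755, -0.0, -0.0]
ft_force: [0.2, 0.3, -1.2]
grip_width: 0.0237
```

```bash
python3 -m jog '[[[0,0,-0.001,0,0,0,255],[0,0,-0.0015,0,0,0,255],[0,0,-0.0015,0,0,0,255]]]'; python3 -m jog '[[[0,0,-0.001,0,0,0,255],[0,0,-0.0015,0,0,0,255],[0,0,-0.0015,0,0,0,255]]]'
```

```text
clock: 14.97
eef_pos: [0.5771, 0.1925, 0.1627]
tool_rot: [0.656, 0.755, -0.0, -0.0]
ft_force: [0.1, 0.5, -1.4]
grip_width: 0.0234
clock: 15.22
eef_pos: [0.5771, 0.1925, 0.1612]
tool_rot: [0.656, 0.755, -0.0, -0.0]
ft_force: [-0.3, -0.0, -1.2]
grip_width: 0.0237
```

```bash
python3 -m jog '[[[0,0,-0.001,0,0,0,255],[0,0,-0.0015,0,0,0,255],[0,0,-0.0015,0,0,0,255]]]'
```

```text
clock: 15.47
eef_pos: [0.5773, 0.1925, 0.16]
tool_rot: [0.656, 0.755, 0.0, 0.0]
ft_force: [0.0, -0.2, -0.4]
grip_width: 0.0233
```

```bash
python3 -m jog '[[[0,0,-0.0005,0,0,0,255],[0,0,-0.001,0,0,0,255],[0,0,-0.001,0,0,0,255]]]'; python3 -m jog '[[[0,0,-0.0005,0,0,0,255],[0,0,-0.001,0,0,0,255],[0,0,-0.001,0,0,0,255]]]'
```

```text
clock: 15.72
eef_pos: [0.5775, 0.1926, 0.1596]
tool_rot: [0.656, 0.755, 0.001, 0.0]
ft_force: [-0.6, 0.3, 3.5]
grip_width: 0.0237
clock: 15.97
eef_pos: [0.5778, 0.1927, 0.1592]
tool_rot: [0.656, 0.755, 0.001, 0.001]
ft_force: [-1.3, 0.1, 5.5]
grip_width: 0.0235
```

```bash
python3 -m jog '[[[0,0,-0.0005,0,0,0,255],[0,0,-0.001,0,0,0,255],[0,0,-0.001,0,0,0,255]]]'
```

```text
clock: 16.22
eef_pos: [0.5781, 0.1928, 0.1589]
tool_rot: [0.656, 0.755, 0.001, 0.001]
ft_force: [-2.1, 0.1, 9.1]
grip_width: 0.0234
```

```bash
python3 -m jog '[[[0,0,-0.0005,0,0,0,255],[0,0,-0.001,0,0,0,255],[0,0,-0.001,0,0,0,255]]]'; python3 -m jog '[[[0,0,-0.0005,0,0,0,255],[0,0,-0.0005,0,0,0,255],[0,0,-0.0005,0,0,0,255]]]'
```

```text
clock: 16.47
eef_pos: [0.5783, 0.1928, 0.1585]
tool_rot: [0.656, 0.755, 0.002, 0.001]
ft_force: [-2.3, -0.1, 9.9]
grip_width: 0.0234
clock: 16.72
eef_pos: [0.5778, 0.1927, 0.157]
tool_rot: [0.656, 0.755, 0.001, 0.001]
ft_force: [-1.1, -0.3, 2.5]
grip_width: 0.0236
```

```bash
python3 -m jog '[[[0,0,-0.0005,0,0,0,255],[0,0,-0.0005,0,0,0,255],[0,0,-0.0005,0,0,0,255]]]'
```

```text
clock: 16.97
eef_pos: [0.5779, 0.1928, 0.1562]
tool_rot: [0.656, 0.755, 0.001, 0.001]
ft_force: [-0.4, -0.1, 7.2]
grip_width: 0.0233
```

The valve tripped: the force dropped from 9.9 to 2.5 N and the plug advanced. Now I'll squeeze the seal gently.

```bash
python3 -m jog '[[[0,0,-0.0005,0,0,0,255],[0,0,-0.001,0,0,0,255],[0,0,-0.001,0,0,0,255]]]'
```

```text
clock: 17.22
eef_pos: [0.5779, 0.1928, 0.1551]
tool_rot: [0.656, 0.755, 0.001, 0.001]
ft_force: [-0.3, -0.7, 7.2]
grip_width: 0.0239
```

```bash
python3 -m jog '[[[0,0,-0.0005,0,0,0,255],[0,0,-0.0005,0,0,0,255],[0,0,-0.0005,0,0,0,255]]]'
```

```text
clock: 17.47
eef_pos: [0.5781, 0.1929, 0.1551]
tool_rot: [0.656, 0.755, 0.001, 0.001]
ft_force: [-1.5, -0.4, 7.8]
grip_width: 0.0236
```

```bash
python3 -m jog '[[[0,0,-0.0005,0,0,0,255],[0,0,-0.001,0,0,0,255],[0,0,-0.001,0,0,0,255]]]'
```

```text
clock: 17.72
eef_pos: [0.5783, 0.1929, 0.1545]
tool_rot: [0.656, 0.755, 0.002, 0.001]
ft_force: [-0.8, -0.4, 10.9]
grip_width: 0.0236
```

```bash
python3 -m jog '[[[0,0,-0.0005,0,0,0,255],[0,0,-0.001,0,0,0,255],[0,0,-0.001,0,0,0,255]]]'
```

```text
clock: 17.97
eef_pos: [0.5785, 0.193, 0.154]
tool_rot: [0.656, 0.755, 0.002, 0.001]
ft_force: [-1.9, -0.5, 12.5]
grip_width: 0.0236
```

Run:
```python
from h import *
s=bot.camera("scene");q=cv2.imread("pics/scene0.png")
im=np.hstack([cv2.resize(i[175:275,385:485],(400,400),interpolation=2) for i in(q,s)])
cv2.imwrite("pics/s7.png",im)
```

```text
(no output)
```

View pics/s7.png

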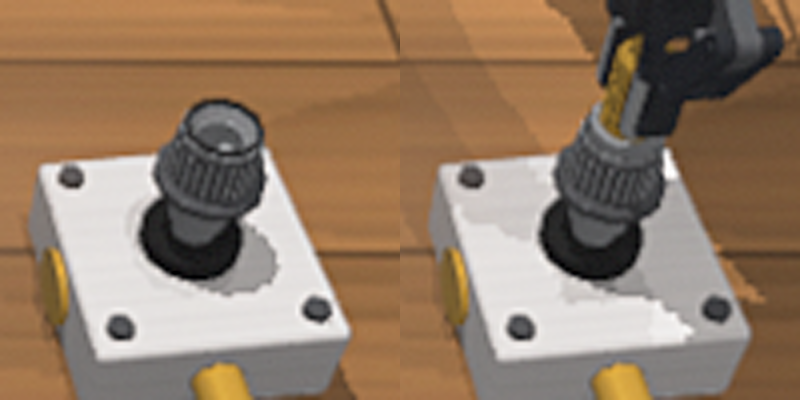

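The sleeve flange is back at its original height, at (555,180) against (155,180) in the earlier picture, and the shoulder is on the rim. A gentle pull test before letting go.

```bash
python3 -m jog '[[[0,0,0.002,0,0,0,255],[0,0,0.004,0,0,0,255],[0,0,0.0055,0,0,0,255],[0,0,0.0055,0,0,0,255]]]'
```

```text
clock: 18.35
eef_pos: [0.577, 0.1925, 0.156]
tool_rot: [0.656, 0.755, -0.0, -0.0]
ft_force: [1.3, 1.0, -1.5]
grip_width: 0.0235
```

```bash
python3 -m jog '[[[0,0,0.0005,0,0,0,255],[0,0,0.001,0,0,0,255],[0,0,0.001,0,0,0,255]]]'
```

```text
clock: 18.6
eef_pos: [0.5766, 0.1923, 0.1562]
tool_rot: [0.656, 0.755, -0.001, -0.001]
ft_force: [1.4, 0.3, -7.7]
grip_width: 0.0236
```

It resists the pull: -7.7 N with only 0.2 mm of movement, so it is locked. Relaxing and releasing.

```bash
python3 -m jog '[[[0,0,-0.0012,0,0,0,255],[0,0,-0.0012,0,0,0,255],[0,0,-0.0012,0,0,0,100],[0,0,-0.0012,0,0,0,100],[0,0,-0.0012,0,0,0,100],[0,0,-0.0012,0,0,0,100],[0,0,-0.0012,0,0,0,100]]]'; python3 -m jog '[[[0,0,0.01,0,0,0,100],[0,0,0.03,0,0,0,100],[0,0,0.06,0,0,0,100],[0,0,0.09,0,0,0,100],[0,0,0.12,0,0,0,100],[-0.03,-0.1,0.12,0,0,0,100],[-0.03,-0.1,0.12,0,0,0,100],[-0.03,-0.1,0.12,0,0,0,100],[-0.03,-0.1,0.12,0,0,0,100],[-0.03,-0.1,0.12,0,0,0,100]]]'
python3 - <<'E'
from h import *
s=bot.camera("scene");q=cv2.imread("pics/scene0.png");t=bot.camera("top")
im=np.hstack([cv2.resize(i[155:275,385:485],(300,360),interpolation=2) for i in(q,s)])
r=np.hstack([cv2.resize(s[185:250,195:315],(360,195)),cv2.resize(t[165:235,195:275],(240,195))])
cv2.imwrite("pics/s8.png",np.vstack([im,r]))
E
```

```text
clock: 19.18
eef_pos: [0.5774, 0.1926, 0.1574]
tool_rot: [0.656, 0.755, 0.0, 0.0]
ft_force: [-0.1, 0.2, -0.5]
grip_width: 0.052
clock: 20.02
eef_pos: [0.5472, 0.0915, 0.2781]
tool_rot: [0.657, 0.754, 0.001, 0.0]
ft_force: [0.5, 0.6, -0.6]
grip_width: 0.0521
```

View pics/s8.png

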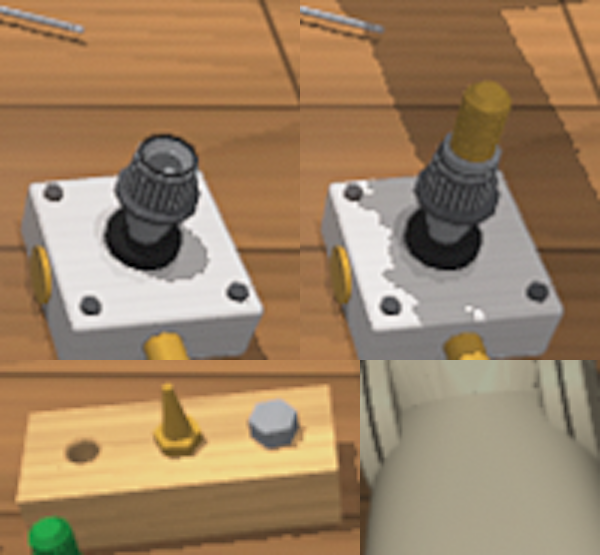

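The silencer stands upright in the coupler with the sleeve forward and its shoulder seated. The nozzle and cap plug are still in the rack and the robot is clear, so I'll hand in.

```bash
python3 -c "
from workcell import bot
print(bot.job_done())"
```

```text
the job is handed in; nothing more can be done
None
```

The ribbed silencer is fitted to the coupler and locked, and I handed the job in at about 20 s of the 67 s allowed.

- **Sleeve:** I pressed the flange down with about 9.5 N at most by the readings until the sleeve snapped to its stop. A picture with the hand away showed it staying back.
- **Plug:** It went in with almost no sideways force. The valve tripped at about 10 N measured, and I squeezed the seal with up to about 12.5 N.
- **Lock:** The sleeve jumped forward to its original height. A gentle 8 N pull moved the silencer only 0.2 mm.
- **Last picture:** After release, the silencer stands upright with the sleeve forward, the nozzle and cap plug are still in the rack, and the gripper touches nothing.

Two things did not go quite to plan:
- **Grasp:** While closing on the silencer, the fingertips pushed down on its shoulder with about 6.5 N. I eased off before lifting.
- **Last top view:** The arm blocked the coupler there, so the final check rests on the scene view and the pull test.

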